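Make up the cell kit and the reagent kit

TASK

Make up the cell kit in the steel tray: lay the black liquid cell flat on the middle of the foam pad, lengthwise along it, and stand the small beaker in the empty bay. Make up the reagent kit in the grey carrier: stand the loose flat bottle in the gap in the row without shifting its neighbours, and the taller, narrower jar in the empty end bay. Set everything down upright rather than dropping it, and leave the large beaker and the low wide jar where they are.

Things in the scene. Friction and masses are not known exactly. Their poses are not given: they have to be found in the camera images.
- cell_center (a point): Black liquid cell (stock), lying flat: a stack of black plates 40 mm (x) by 65 mm (y, length), 20 mm thick; on top four steel studs with knurled nuts and two small ports rise to 34 mm. About 170 g. The point is the centre of the outline, 17 mm above its underside; z up. Best gripped across the 40 mm, by the plates' long sides.
- beaker_center (a point): Small glass beaker (stock), open at the top: 34 mm diameter, 50 mm tall, wall 2.5 mm, about 25 g, standing upright. Its point is the centre, half-way up; z up along its axis.
- bottle_center (a point): Loose flat reagent bottle (stock), white with a black cap, standing upright on the bench: body 50 mm wide (x) by 24 mm thick (y) by 46 mm high, cap 18 mm diameter on top, 62 mm tall in all, about 75 g. Three more like it stand in the carrier. The point is its centre, 31 mm above its underside; z up.
- jar_center (a point): Tall narrow white jar with a grey screw lid (stock): 46 mm diameter, 56 mm tall, about 85 g, standing upright. Its point is the centre, half-way up; z up along its axis.
- tray: Stainless kit tray, fixed, 86 (x) by 196 mm (y, length), rim 8 mm high with a 5 mm flange outside. Origin: centre of its underside; z up. Light grey firm foam pad, 68 (x) by 100 mm (y), centred at x = 0, y = -36.5 mm, its top 9 mm above the origin. At the +y end, behind a rib, the empty bay, 80 (x) by 70 mm (y) inside, centred at x = 0, y = +60 mm, floor 3 mm above the origin.
- carrier: Grey reagent carrier, fixed, 66 (x) by 198 mm (y, length), walls 10 mm high, 60 mm wide inside, floor 4 mm above the origin (centre of underside; z up). A row of flat bottles, widths along x, at y = -83, -58 and 0 mm; the gap between the last two is 34 mm wide along y, centred at x = 0, y = -29 mm. At the +y end, behind a rib, the empty bay, 60 (x) by 80 mm (y) inside, centred at y = +56 mm.
- left_bottle_center (a point): The flat bottle beside the gap on its -y side (at y = -58 mm in the carrier), the same as the loose one and itself loose: not to be shifted. The point is its centre, 31 mm above its underside; x across its width, z up. The third bottle of the row stands close behind it, towards the carrier's -y end.
- right_bottle_center (a point): The flat bottle beside the gap on its +y side (at y = 0 in the carrier), the same as the loose one and itself loose: not to be shifted. The point is its centre, 31 mm above its underside; x across its width, z up.
- large_beaker_center (a point): Large glass beaker, 54 mm diameter, 62 mm tall, standing among the stock; not part of any kit, leave it. Its point is the centre, half-way up; z up along its axis.
- low_jar_center (a point): Low wide white jar with a grey lid, 62 mm diameter, 34 mm tall, standing among the stock; not part of any kit, leave it. Its point is the centre, half-way up; z up along its axis.

How it is judged:
At the end, for the whole second after the job is handed in: Cell flat on the pad, centred within 15 mm across and 18 mm along, turned under 20 degrees; flat bottle upright in the gap within 8 and 10 mm; small beaker and tall jar upright on the floors of their bays; all four released and at rest; gap neighbours, large beaker and low jar upright (x of cell_center in the frame of tray between -0.015 and 0.015 m and y of cell_center in the frame of tray between -0.0545 and -0.0185 m and z of cell_center in the frame of tray between 0.022 and 0.03 m and angle between each of cell_center, beaker_center, bottle_center, jar_center, left_bottle_center, right_bottle_center, large_beaker_center, low_jar_center's own z axis and vertical below 0.08 rad and linear speed of each of cell, beaker, bottle, jar below 0.02 m/s and angular speed of each of cell, beaker, bottle, jar below 0.2 rad/s and angle between the y axis of cell_center and the y axis of tray, either way round below 0.35 rad and x of beaker_center in the frame of tray between -0.026 and 0.026 m and y of beaker_center in the frame of tray between 0.04 and 0.08 m and z of beaker_center in the frame of tray between 0.024 and 0.032 m and x of bottle_center in the frame of carrier between -0.008 and 0.008 m and y of bottle_center in the frame of carrier between -0.039 and -0.019 m and z of bottle_center in the frame of carrier between 0.031 and 0.039 m and x of jar_center in the frame of carrier between -0.01 and 0.01 m and y of jar_center in the frame of carrier between 0.036 and 0.076 m and z of jar_center in the frame of carrier between 0.028 and 0.036 m); the robot touches nothing.
It fails at once if a bottle beside the gap is shifted by more than 10 mm, or tipped (distance of any of left_bottle_center, right_bottle_center from where it was at the start of the episode above 0.01 m or angle between any of left_bottle_center, right_bottle_center's own z axis and vertical above 0.2 rad).
It fails at once if the large beaker or the low wide jar is moved by more than 20 mm (distance of any of large_beaker_center, low_jar_center from where it was at the start of the episode above 0.02 m).
It fails at once if a part of a kit is dropped: it falls freely, faster than 0.7 m/s (a fall of some 25 mm) with no finger on it ((contact force between the fingers and cell below 0.02 N and linear speed of cell above 0.7 m/s) or (contact force between the fingers and beaker below 0.02 N and linear speed of beaker above 0.7 m/s) or (contact force between the fingers and bottle below 0.02 N and linear speed of bottle above 0.7 m/s) or (contact force between the fingers and jar below 0.02 N and linear speed of jar above 0.7 m/s)).
It also fails if it takes over 109 s, if anything falls off the work surface, if the arm or the gripper's body presses on something with over 40 N, if the wrist force passes 120 N, or if a joint passes its speed limit or range.

ROBOT

A 6-joint arm with a two-finger parallel gripper is mounted at the origin on the work surface. World frame = base frame: x ahead of the robot, y to its left, z up, the work surface at z = 0. Lengths are in m, angles in rad, forces in N, time in s.
With the tool pointing down it reaches from about 0.325 to 0.9 m from the base axis. Payload 6.1 kg.
Tool frame: the origin (TCP) lies midway between the tips of the shut fingers; the grasp point (between the pads) lies 19 mm behind it; x points along the fingers, y is the direction in which the jaws open and shut, and the axes are right-handed (so a half turn about x gives the same grasp; the last joint's range is limited). The gripper opens to 85 mm and grips with 20 to 120 N. Pads are 22 mm wide; open, the fingers measure 114 mm over their backs; the gripper's body (76 mm by 85 mm) begins 54 mm behind the grasp point. The pads swing forward as they close: fully open they stand 13 mm farther back than shut.
Start: joints at [1.17, 0.22, 1.526, -0, 1.395, -0.126], TCP at [0.17, 0.602, 0.231] pointing down, gripper open.
Joint ranges: [-2.98, 2.98], [-0.91, 2.08], [0.09, 2.57], [-1.24, 4.39], [0.2, 2.65], [-2.68, 2.68]. Speed limits (rad/s): [2.57, 2.57, 3.01, 3.14, 3.14, 3.14].

INTERFACE

Orientations are given as [roll, pitch, yaw] about the fixed x, y, z axes, in that order (R = Rz(yaw) Ry(pitch) Rx(roll)).
In Python, from plant import movep, move_l, set_joints, gripper_to, hold, inverse_kinematics, observe, get_image, get_calibration, Unreachable, job_done gives the robot as it stands. Calls block until the motion is done:
- movep(position, orientation): joint-space move of the TCP to a pose.
- move_l(position, feed=0.15, rotation=None, max_force=None): straight line of the TCP; rotation=None keeps the orientation; feed is the mean speed in m/s. With max_force (N) it stops when the force on the tool has changed by that much, and returns True; else False.
- set_joints(angles): joint-space move.
- gripper_to(opening, f_grip=None): finger opening in m; f_grip is the grip in N (None keeps the last); returns when the fingers have stopped.
- hold(seconds).
- inverse_kinematics(position, orientation): joint angles nearest the present ones, or None.
- observe(): the state.
- get_image(name): name is "side" or "top"; returns (picture, depth): 384x512x3 uint8, red, green, blue; 384x512 float32, m along the optical axis (not along the pixel's ray), 0 where there is no reading.
- get_calibration(name): a dict with "intrinsics" (3x3 intrinsics, pixels), "world_from_camera" (4x4, takes a point from camera to world coordinates). Camera axes: x right, y down, z forward; pixel columns grow to the right and rows downward; lengths in m; the calibration is good to about 2 mm. A picture is of the moment at which its call begins. get_calibration takes no time and is no camera call.
A pose or a line that the arm cannot do raises Unreachable and nothing moves.
- job_done(): hands the job in, once; it reports no verdict.
The state is a dict: "time_s": time; "q": joint angles; "joint_velocities": joint speeds; "joint_torque": joint torques, N m; "eef_pos": TCP position; "tcp_rot": TCP orientation; "ft_force": force on the tool from outside, world axes, zero at the start; "torque": the same for the moment, N m; "opening": finger opening in m.
Only numpy, scipy, OpenCV 4.12 (cv2) and the standard library are available. Lean on these libraries where they do the work, as an engineer would, in place of code of your own. Each camera call takes 0.05 s, during which the arm holds its last target.

## Working session

There is one attempt and no reset: what is moved stays moved. The work goes in short steps, each a Python script; the robot and the scene stay as the last script left them, time stands still between calls to the robot, and variables do not carry over. Pictures are saved under pics/ and viewed, and the job is handed in when it is done.

```bash
ls; mkdir -p pics; python3 - <<'E'
from plant import *
import cv2,numpy as np
for n in("top","side"):
    im,d=get_image(n); cv2.imwrite(f"pics/{n}0.png",cv2.cvtColor(im,cv2.COLOR_RGB2BGR)); np.savez(f"{n}0.npz",im=im,d=d)
    c=get_calibration(n); print(n,np.round(c["intrinsics"],1),np.round(c["world_from_camera"],3))
o=observe();print(o["time_s"],o["eef_pos"],o["tcp_rot"],o["opening"])
E
```

```text
pics
top [[487.5   0.  258.1]
 [  0.  487.5 186.9]
 [  0.    0.    1. ]] [[ 0.004 -0.982  0.19   0.296]
 [-1.    -0.005 -0.006  0.013]
 [ 0.007 -0.19  -0.982  1.111]
 [ 0.     0.     0.     1.   ]]
side [[434.1   0.  251.6]
 [  0.  434.1 193.6]
 [  0.    0.    1. ]] [[ 0.714 -0.439  0.545 -0.079]
 [-0.7   -0.428  0.573 -0.603]
 [-0.019 -0.79  -0.613  0.709]
 [ 0.     0.     0.     1.   ]]
0.1 [0.16939779 0.60105329 0.23031843] [-1.72149565  1.56906837 -1.9963702 ] 0.08530430046210395
```

View pics/top0.png

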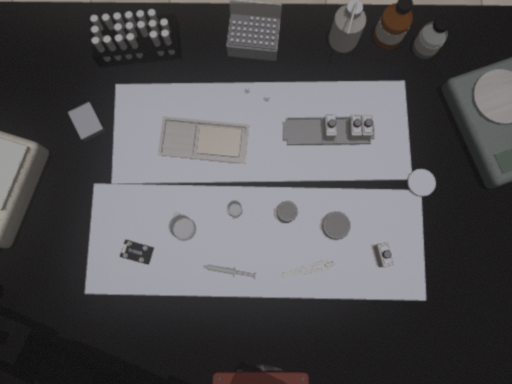

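View pics/side0.png

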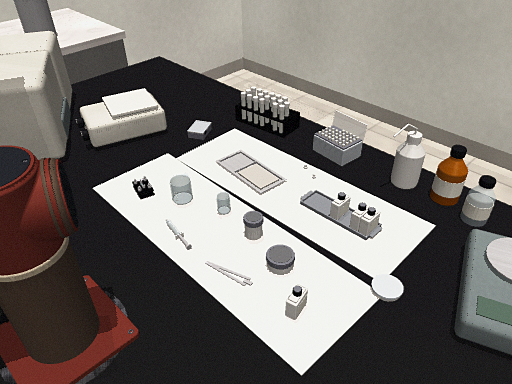

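```bash
python3 - <<'E'
import cv2
im=cv2.imread("pics/top0.png")
cv2.imwrite("pics/a.png",cv2.resize(im[100:175,150:390],None,fx=3.3,fy=3.3,interpolation=cv2.INTER_CUBIC))
cv2.imwrite("pics/b.png",cv2.resize(im[190:290,105:265],None,fx=5,fy=5,interpolation=cv2.INTER_CUBIC))
cv2.imwrite("pics/c.png",cv2.resize(im[190:290,255:415],None,fx=5,fy=5,interpolation=cv2.INTER_CUBIC))
E
```

```text
(no output)
```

View pics/a.png

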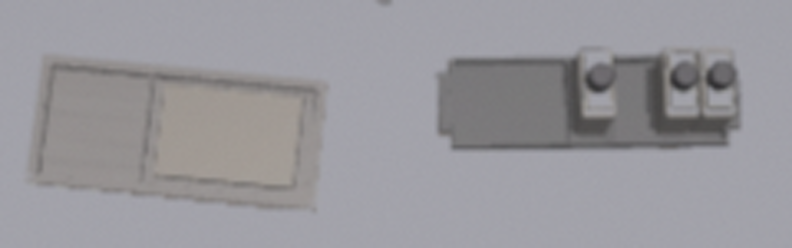

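View pics/b.png

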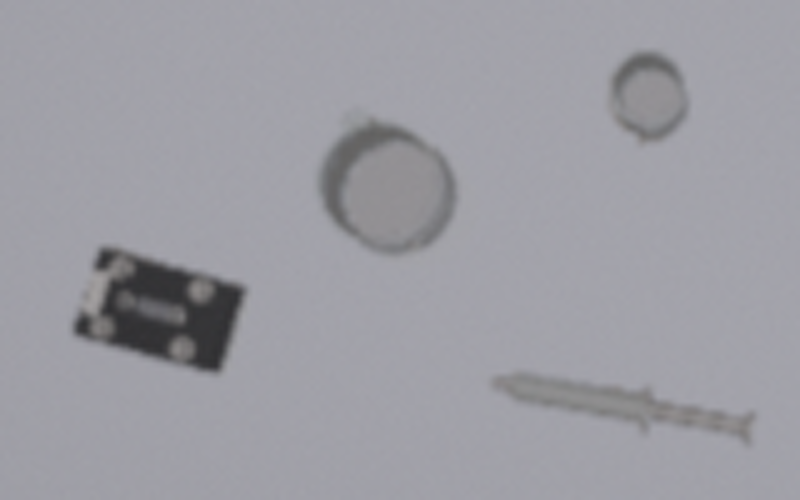

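View pics/c.png

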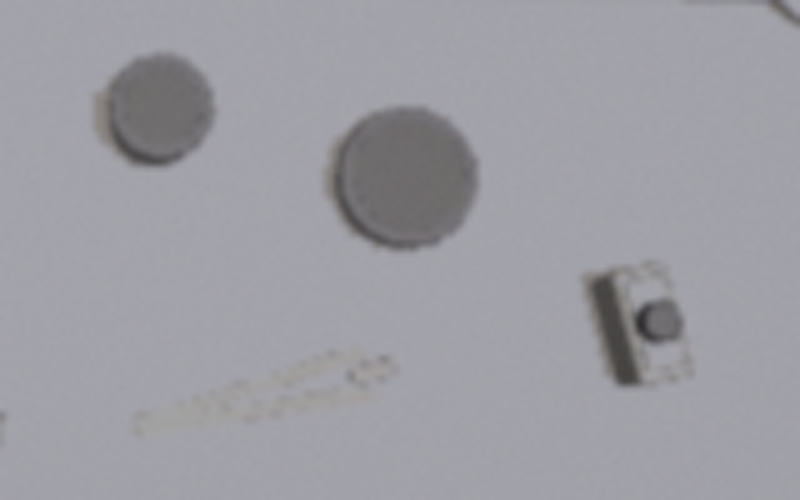

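```bash
cat > h.py <<'E'
import numpy as np,cv2
from plant import *
def cloud(d,cal):
    K=cal["intrinsics"];T=cal["world_from_camera"]
    v,u=np.mgrid[:d.shape[0],:d.shape[1]].astype(float)
    P=np.stack([(u-K[0,2])/K[0,0]*d,(v-K[1,2])/K[1,1]*d,d],-1)
    return P@T[:3,:3].T+T[:3,3]
def ray(uv,z,cal):
    K=cal["intrinsics"];T=cal["world_from_camera"]
    uv=np.atleast_2d(np.asarray(uv,float));n=len(uv)
    r=np.c_[(uv[:,0]-K[0,2])/K[0,0],(uv[:,1]-K[1,2])/K[1,1],np.ones(n)]@T[:3,:3].T
    return T[:3,3]+r*((z-T[2,3])/r[:,2])[:,None]
def pix(p,cal):
    K=cal["intrinsics"];T=cal["world_from_camera"]
    c=(np.atleast_2d(p)-T[:3,3])@T[:3,:3]
    c=c@K.T
    return c[:,:2]/c[:,2:]
E
python3 - <<'E'
from h import *
ct=get_calibration("top");f=np.load("top0.npz");d=f["d"];im=f["im"];P=cloud(d,ct);Z=P[...,2]
print("bench mats",np.median(Z[265:290,300:370]),np.std(Z[265:290,300:370]),np.median(Z[85:110,130:230]))
for n,(u,v) in dict(jar=(287,210),low=(336,225),bot=(387,255),cell=(137,250),bk=(235,209),lb=(184,229),b0=(330,130),pad=(220,140),bay=(178,138),cb=(300,130),gap=(343,132)).items():
    print(n,np.round(P[v-1:v+2,u-1:u+2].reshape(-1,3).mean(0),3))
cs=get_calibration("side");f=np.load("side0.npz");Ps=cloud(f["d"],cs)
print("side mat",np.median(Ps[290:320,310:330,2]), "jarlid",Ps[213:216,252:255].reshape(-1,3).mean(0),"low",Ps[255:258,279:282].reshape(-1,3).mean(0))
# height map pic
h=np.clip((Z+.01)/.08*255,0,255).astype(np.uint8)
cv2.imwrite("pics/h.png",cv2.resize(cv2.applyColorMap(h,cv2.COLORMAP_JET)[95:295,80:430],None,fx=2.2,fy=2.2,interpolation=cv2.INTER_NEAREST))
E
```

```text
bench mats -0.0004909700834728747 0.06498510814462008 0.00023227719713680983
jar [ 0.449 -0.057  0.054]
low [ 0.405 -0.146  0.153]
bot [ 0.352 -0.269  0.062]
cell [0.363 0.275 0.019]
bk [0.458 0.059 0.002]
lb [0.412 0.175 0.002]
b0 [ 0.632 -0.155  0.055]
pad [0.62  0.096 0.009]
bay [0.626 0.196 0.002]
cb [ 0.648 -0.092  0.003]
gap [ 0.643 -0.194  0.004]
side mat 0.0009117166267437748 jarlid [ 0.44995909 -0.05037841  0.05676718] low [ 0.41144503 -0.17120505  0.03455363]
```

View pics/h.png

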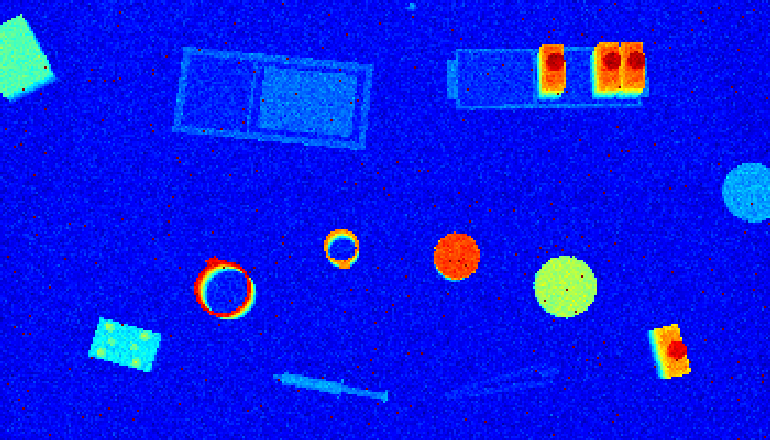

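```bash
cat > loc.py <<'E'
from h import *
def reg(P,x0,x1,y0,y1,z0,z1,ring=False):
    m=(P[...,0]>x0)&(P[...,0]<x1)&(P[...,1]>y0)&(P[...,1]<y1)&(P[...,2]>z0)&(P[...,2]<z1)
    n,l,s,_=cv2.connectedComponentsWithStats(m.astype(np.uint8),connectivity=8)
    k=1+np.argmax(s[1:,4]); return P[l==k]
def rect(p):
    (c,(w,h),a)=cv2.minAreaRect((p[:,:2]*1000).astype(np.float32))
    if w<h: a+=90; w,h=h,w   # a = direction of the long side, deg from world x
    return np.round(c,1),round(w,1),round(h,1),round((a+90)%180-90,1),len(p)
E
python3 - <<'E'
from loc import *
for name in("top","side"):
    c=get_calibration(name);f=np.load(name+"0.npz");d=cv2.medianBlur(f["d"],3);P=cloud(d,c)
    print(name)
    for n,b in dict(cell=(.3,.43,.2,.35,.014,.045),bottle=(.29,.42,-.34,-.2,.040,.07),jar=(.4,.5,-.11,0,.048,.065),low=(.35,.48,-.22,-.1,.027,.045),
        bk=(.4,.5,.02,.1,.045,.06),lb=(.36,.48,.12,.22,.055,.07),rb=(.57,.70,-.20,-.12,.04,.07),lefts=(.57,.7,-.30,-.205,.04,.07),pad=(.55,.7,.02,.16,.0068,.012),
        tray=(.52,.72,-.02,.29,.005,.012),carr=(.57,.72,-.32,-.04,.006,.07)).items():
        p=reg(P,*b); print(n,rect(p),"med",np.round(np.median(p,0)*1000,1))
E
```

```text
top
cell (array([360.4, 277.4]), 65.0, 39.9, 74.7, 531) med [360.3 276.7  19.2]
bottle (array([ 355.6, -270.8]), 49.5, 24.4, 11.8, 254) med [ 354.1 -268.1   47.6]
jar (array([447.2, -56.9]), 44.0, 43.7, 88.7, 345) med [446.7 -56.8  54.8]
low (array([ 420.5, -168.4]), 62.2, 59.2, -45.3, 615) med [ 419.3 -167.6   32.9]
bk (array([464.6,  59.1]), 33.6, 19.2, -85.3, 46) med [467.3  62.   46.5]
lb (array([413.5, 185.4]), 57.8, 33.1, 6.2, 90) med [419.5 188.2  59.2]
rb (array([ 646.6, -158.8]), 49.2, 24.5, 1.3, 228) med [ 642.5 -156.3   52. ]
lefts (array([ 648.3, -229. ]), 50.2, 48.0, 0.3, 462) med [ 643.3 -229.1   52. ]
pad (array([619.9,  98.2]), 99.5, 67.1, 84.4, 1076) med [620.4  97.4   8.3]
tray (array([623.5, 135. ]), 205.5, 95.3, 84.5, 1964) med [620.5 105.5   7.7]
carr (array([ 649.2, -188.1]), 156.6, 68.3, -89.3, 1119) med [ 640.  -206.6   47.9]
side
cell (array([356.1, 279.8]), 68.6, 40.0, 75.0, 240) med [353.1 270.4  21.4]
bottle (array([ 351. , -269.2]), 50.3, 24.3, 13.2, 292) med [ 344.5 -274.1   49.1]
jar (array([442.3, -56.3]), 44.6, 44.0, 44.5, 249) med [440.6 -58.1  55.9]
low (array([ 416.6, -166.4]), 62.2, 60.5, 41.8, 530) med [ 413.2 -169.3   34.3]
bk (array([453.5,  61.3]), 36.0, 32.4, 48.5, 67) med [454.3  61.7  47.7]
lb (array([409.3, 176.2]), 54.9, 53.8, 53.3, 134) med [411.7 180.7  59. ]
rb (array([ 643.2, -160.6]), 52.4, 23.2, -10.3, 195) med [ 635.9 -162.    51.9]
lefts (array([ 642.5, -228.9]), 46.7, 46.6, 1.3, 382) med [ 636.1 -233.5   52.6]
pad (array([617.,  97.]), 122.3, 94.5, 85.7, 686) med [615.5  94.    8.8]
tray (array([620.3, 138. ]), 206.4, 95.6, 84.4, 1039) med [615.3 107.1   8.2]
carr (array([ 644.1, -156.9]), 215.2, 70.4, -88.6, 1485) med [ 628.7 -212.6   29.1]
```

```bash
python3 - <<'E'
from loc import *
for name in("top","side"):
    c=get_calibration(name);f=np.load(name+"0.npz");d=f["d"];P=cloud(d,c);g=cv2.cvtColor(f["im"],cv2.COLOR_RGB2GRAY)
    print(name)
    if name=="top":
        for y in(-.09,-.12,-.185):
            s=P[(abs(P[...,1]-y)<.010)&(abs(P[...,0]-.648)<.06)&(P[...,2]>.0075)&(P[...,2]<.014)]
            for lo,hi in((.59,.645),(.645,.70)):
                q=s[(s[:,0]>lo)&(s[:,0]<hi)]; print(y,len(q),np.round(np.median(q,0)*1000,1))
    # beaker: rim points, algebraic circle
    for cx,cy,z0,z1 in((.458,.06,.044,.058),(.412,.18,.056,.072)):
        m=(np.hypot(P[...,0]-cx,P[...,1]-cy)<.045)&(P[...,2]>z0)&(P[...,2]<z1);q=P[m]
        (c0,r)=cv2.minEnclosingCircle((q[:,:2]*1000).astype(np.float32));print("rim",np.round(c0,1),r,len(q))
    m=(np.hypot(P[...,0]-.458,P[...,1]-.06)<.05)
    hull=None
    if name=="top":
        dark=((g<140)&(abs(np.indices(g.shape)[1]-235)<14)&(abs(np.indices(g.shape)[0]-209)<14)).astype(np.uint8)
        ys,xs=np.nonzero(dark);print("px",xs.min(),xs.max(),ys.min(),ys.max(),g[209,225:247])
E
```

```text
top
-0.09 8 [614.  -89.1   9.4]
-0.09 10 [677.2 -87.    9.9]
-0.12 14 [ 614.7 -120.2    9.4]
-0.12 10 [ 677.2 -120.6    8.4]
-0.185 13 [ 616.4 -183.6    9. ]
-0.185 14 [ 679.  -184.6   11.1]
rim [453.8  58.8] 20.15818977355957 84
rim [414.9 176.1] 30.02405548095703 138
px 227 241 200 217 [163 155 140 129 132 145 146 146 145 146 146 146 146 147 145 144 137 147
 161 163 164 164]
side
rim [450.2  60. ] 21.88987159729004 72
rim [411.6 175.5] 31.274585723876953 125
```

```bash
cat >> h.py <<'E'
D=np.deg2rad
def ori(a_deg,pos):
    best=None
    for k in(0,180):
        y=(a_deg-90+k+180)%360-180
        o=[0,np.pi/2,D(y)]; q=inverse_kinematics(pos,o)
        if q is not None and (best is None or abs(q[5])<best[0]): best=(abs(q[5]),o,q)
    return best[1]
def st(tag):
    o=observe();print(tag,round(o["time_s"],2),np.round(o["eef_pos"],4),"open",round(o["opening"],4),"F",np.round(o["ft_force"],1),flush=True)
def pick(x,y,a,z,op=.085,f=30,h=.15):
    o=ori(a,[x,y,z]); gripper_to(op)
    movep([x,y,h],o); st("above")
    hit=move_l([x,y,z],.12,max_force=15); st(f"down hit={hit}")
    if hit: raise SystemExit("hit on the way down")
    gripper_to(0.0,f); st("grip")
    move_l([x,y,h+.02],.12); st("lift")
def place(x,y,a,z,op,h=.17):
    o=ori(a,[x,y,z])
    movep([x,y,h],o); st("above")
    hit=move_l([x,y,z+.012],.12,max_force=15); st(f"near hit={hit}")
    if hit: raise SystemExit("hit early")
    hit=move_l([x,y,z-.002],.02,max_force=4); st(f"down hit={hit}")
    gripper_to(op); st("open")
    move_l([x,y,h],.15); st("up")
E
python3 - <<'E'
from h import *
pick(.4452,-.0564,1.0,.014)
E
```

```text
above 2.86 [ 0.4455 -0.0559  0.1501] open 0.0847 F [-0.2 -0.5 -0.2]
down hit=False 4.14 [ 0.4459 -0.0566  0.0147] open 0.0848 F [ 1.5 -0.1  0.2]
grip 4.59 [ 0.4455 -0.0565  0.0146] open 0.0448 F [-2.1  0.8  5.7]
lift 6.04 [ 0.4446 -0.0562  0.1691] open 0.0452 F [ 0.3  0.3 -0.5]
```

```bash
python3 - <<'E'
from h import *
place(.6438,-.1023,1.0,.019,.075)
o=observe()
# step aside with the next pick approach
movep([.455,.0595,.15],ori(0,[.455,.0595,.012]))
for n in("top","side"):
    im,d=get_image(n); cv2.imwrite(f"pics/{n}1.png",cv2.cvtColor(im,cv2.COLOR_RGB2BGR)); np.savez(f"{n}1.npz",im=im,d=d)
from loc import *
for name in("top","side"):
    f=np.load(name+"1.npz");P=cloud(cv2.medianBlur(f["d"],3),get_calibration(name))
    p=reg(P,.58,.71,-.137,-.05,.052,.075);print(name,rect(p),np.round(np.median(p,0)*1000,1))
E
```

```text
above 6.88 [ 0.6426 -0.1019  0.1689] open 0.045 F [-0.9 -0.3 -1.1]
near hit=False 8.18 [ 0.6447 -0.1025  0.0322] open 0.0456 F [ 0.1 -0.2 -0.2]
down hit=True 8.78 [ 0.6435 -0.1022  0.0186] open 0.0451 F [-0.8  0.8  5. ]
open 9.18 [ 0.6425 -0.1019  0.0174] open 0.0751 F [ 0.7 -0.1  0.3]
up 10.35 [ 0.643  -0.1021  0.1685] open 0.0754 F [-0.2  0.7 -0.1]
top (array([ 646., -103.]), 44.9, 44.0, -43.6, 322) [ 644.3 -102.7   59.2]
side (array([ 641.2, -101.5]), 44.8, 43.4, 73.4, 208) [ 636.7 -104.7   59.8]
```

View pics/top1.png

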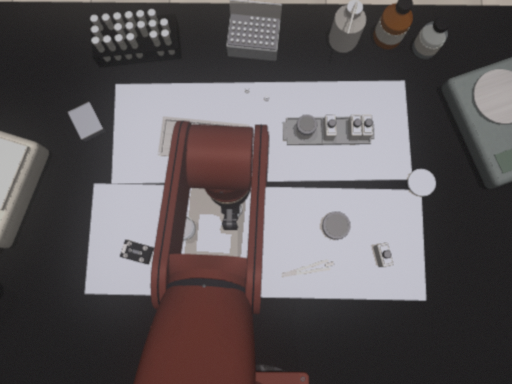

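View pics/side1.png

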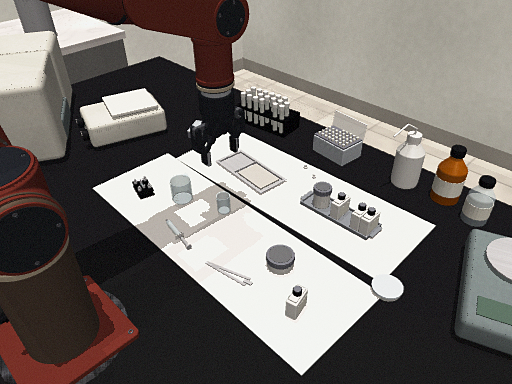

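```bash
python3 - <<'E'
from h import *
pick(.4545,.0595,0,.011,f=25)
E
```

```text
above 11.95 [0.4545 0.0595 0.15  ] open 0.085 F [-0.1 -0.   0.1]
down hit=False 13.26 [0.4552 0.0595 0.0117] open 0.0849 F [ 0.  -0.2  0.5]
grip 13.77 [0.4547 0.0595 0.0114] open 0.0354 F [-1.7  0.2  4.6]
lift 15.24 [0.4539 0.0595 0.1691] open 0.035 F [-0.2  0.2  0.2]
```

```bash
python3 - <<'E'
from h import *
place(.627,.1953,-5.6,.0145,.06)
# cell: black, top (360.4,277.4) long 74.7deg, jaws at -15.3
x,y=.3582,.278
pick(x,y,-15.1,.003,f=50)
E
```

```text
above 16.12 [0.6261 0.1947 0.1692] open 0.035 F [-0.1 -0.2 -0.4]
near hit=False 17.48 [0.6279 0.1955 0.0276] open 0.0351 F [-0.3 -0.2 -0.2]
down hit=True 18.07 [0.6268 0.1953 0.0145] open 0.0357 F [-1.6  0.4  5. ]
open 18.43 [0.6257 0.1951 0.0132] open 0.0607 F [ 0.1 -0.5  0.2]
up 19.62 [0.6261 0.1952 0.1685] open 0.06 F [-1.1 -0.5 -0.6]
above 21.09 [0.3596 0.2782 0.1508] open 0.085 F [-0.2  0.1  0.2]
down hit=False 22.47 [0.3589 0.2784 0.0037] open 0.085 F [-0.4 -0.5  0.4]
grip 22.96 [0.3588 0.2783 0.0036] open 0.0391 F [-0.3 -0.7  5.8]
lift 24.5 [0.3577 0.2777 0.1691] open 0.0387 F [-0.6  0.2 -1.9]
```

```bash
python3 - <<'E'
from h import *
place(.6175,.0993,-5.6,.0125,.065)
# loose bottle: top (355.6,-270.8), width dir ~12.2
x,y=.3532,-.2702
movep([x,y,.15],ori(12.2,[x,y,.013]))
for n in("top","side"):
    im,d=get_image(n); cv2.imwrite(f"pics/{n}2.png",cv2.cvtColor(im,cv2.COLOR_RGB2BGR)); np.savez(f"{n}2.npz",im=im,d=d)
from loc import *
f=np.load("top2.npz");P=cloud(cv2.medianBlur(f["d"],3),get_calibration("top"))
for n,b in dict(cell=(.55,.69,.03,.16,.02,.055),rb=(.57,.70,-.20,-.137,.04,.07),lefts=(.57,.7,-.30,-.205,.04,.07),low=(.35,.48,-.22,-.1,.027,.045),bk=(.57,.69,.15,.24,.02,.07)).items():
    p=reg(P,*b);print(n,rect(p))
E
```

```text
above 25.7 [0.6167 0.1002 0.1697] open 0.039 F [-0.4 -0.8 -1.6]
near hit=False 27.07 [0.6184 0.0994 0.0256] open 0.0388 F [-0.4 -0.8 -2. ]
down hit=True 27.65 [0.6173 0.0993 0.0127] open 0.0388 F [-0.9 -0.3  5. ]
open 28.02 [0.616  0.0992 0.0113] open 0.0654 F [-0.2 -0.3 -0.7]
up 29.23 [0.6166 0.0993 0.1686] open 0.0649 F [-0.2  0.4 -0.3]
cell (array([620.5,  98.1]), 65.1, 40.7, 84.7, 475)
rb (array([ 646.9, -158.6]), 48.8, 24.0, 1.0, 225)
lefts (array([ 648.2, -229.4]), 50.4, 49.0, 0.9, 461)
low (array([ 420.5, -168.3]), 61.3, 59.0, -45.4, 616)
bk (array([629.8, 194.5]), 34.4, 33.5, 48.2, 178)
```

View pics/top2.png

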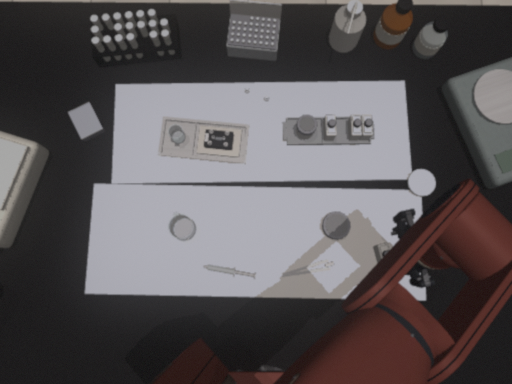

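View pics/side2.png

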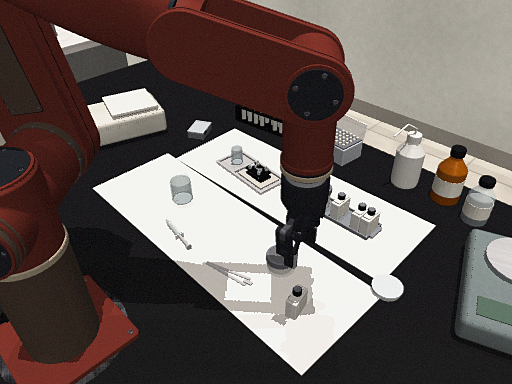

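```bash
python3 - <<'E'
from h import *
pick(.3532,-.2702,12.2,.013,f=40)
x,y,a,z=.6447,-.1873,1.0,.0175
movep([x,y,.17],ori(a,[x,y,z])); st("over")
move_l([x,y,.115],.12); hold(.2); st("hover")
for n in("top","side"):
    im,d=get_image(n); cv2.imwrite(f"pics/{n}3.png",cv2.cvtColor(im,cv2.COLOR_RGB2BGR)); np.savez(f"{n}3.npz",im=im,d=d)
s=cv2.imread("pics/side3.png")[130:260,290:430]; cv2.imwrite("pics/s3.png",cv2.resize(s,None,fx=4.5,fy=4.5,interpolation=cv2.INTER_CUBIC))
E
```

```text
above 31.59 [ 0.3532 -0.2702  0.15  ] open 0.0851 F [-0.4 -0.3 -0. ]
down hit=False 32.88 [ 0.3537 -0.2707  0.0137] open 0.0851 F [ 0.1  0.5 -0.3]
grip 33.31 [ 0.3537 -0.2707  0.0137] open 0.0495 F [0.4 0.  4.5]
lift 34.77 [ 0.3528 -0.2697  0.1691] open 0.0491 F [-0. -0. -1.]
over 35.92 [ 0.6438 -0.1879  0.1697] open 0.0495 F [ 0.6 -0.1 -1.5]
hover 36.73 [ 0.6455 -0.1877  0.1165] open 0.0494 F [-0.1  0.1 -0.3]
```

View pics/s3.png

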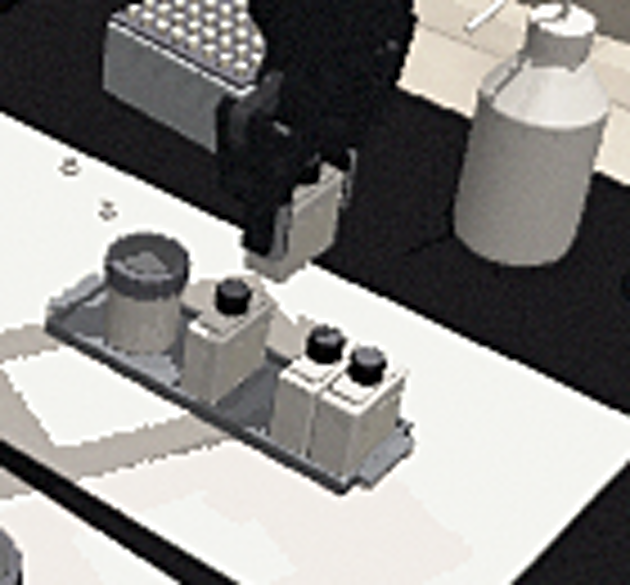

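View pics/top3.png

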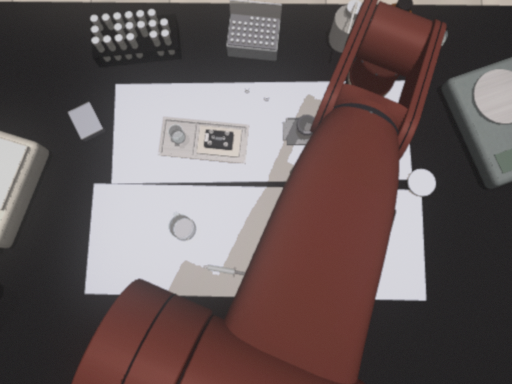

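```bash
python3 - <<'E'
from loc import *
f=np.load("side3.npz");P=cloud(f["d"],get_calibration("side"));g=f["im"].max(-1)
def box(n,x0,x1,y0,y1,z0,z1):
    m=(P[...,0]>x0)&(P[...,0]<x1)&(P[...,1]>y0)&(P[...,1]<y1)&(P[...,2]>z0)&(P[...,2]<z1)&(g>120)
    q=P[m]; print(n,len(q),"x",np.round(np.percentile(q[:,0],[3,50,97])*1000,1),"y",np.round(np.percentile(q[:,1],[5,25,50,75,95])*1000,1),"slope",np.round(np.polyfit(q[:,0],q[:,1],1)[0],3))
box("held -y face",.61,.68,-.23,-.17,.110,.137)
box("rb -y face",.61,.68,-.19,-.15,.020,.042)
box("end bottle -y face",.61,.68,-.275,-.225,.020,.042)
box("left bottle top",.61,.68,-.24,-.20,.046,.053)
E
```

```text
held -y face 108 x [619.2 638.3 663.9] y [-199.3 -198.5 -198.  -197.3 -187.4] slope -0.104
rb -y face 113 x [617.3 627.  663. ] y [-169.8 -168.8 -168.1 -161.4 -151.8] slope -0.231
end bottle -y face 127 x [618.6 622.1 662.8] y [-252.6 -251.8 -250.1 -238.7 -226.4] slope -0.318
left bottle top 75 x [619.  624.4 655.8] y [-238.8 -226.9 -223.7 -215.7 -207.7] slope -0.12
```

```bash
python3 - <<'E'
from h import *
x,y,a,z=.6447,-.1871,1.0,.0175
hit=move_l([x,y,z+.012],.06,max_force=12); st(f"near {hit}")
if hit: raise SystemExit
hit=move_l([x,y,z-.003],.02,max_force=4); st(f"down {hit}")
gripper_to(.066); st("open")
move_l([x,y,.19],.1)
movep([.35,.45,.25],ori(0,[.35,.45,.25])); hold(.5); st("away")
for n in("top","side"):
    im,d=get_image(n); cv2.imwrite(f"pics/{n}4.png",cv2.cvtColor(im,cv2.COLOR_RGB2BGR)); np.savez(f"{n}4.npz",im=im,d=d)
from loc import *
f=np.load("top4.npz");P=cloud(cv2.medianBlur(f["d"],3),get_calibration("top"))
for n,b in dict(cell=(.55,.69,.03,.16,.02,.055),rb=(.57,.70,-.1725,-.13,.04,.07),mid=(.57,.70,-.203,-.1725,.04,.07),lefts=(.57,.7,-.30,-.203,.04,.07),low=(.35,.48,-.22,-.1,.027,.045),bk=(.57,.69,.15,.24,.02,.07),jar=(.58,.71,-.137,-.05,.052,.075)).items():
    p=reg(P,*b);print(n,rect(p),np.round(np.percentile(p[:,2],[50,95])*1000,1))
cv2.imwrite("pics/t4.png",cv2.resize(cv2.imread("pics/top4.png")[100:175,150:390],None,fx=3.3,fy=3.3,interpolation=cv2.INTER_CUBIC))
cv2.imwrite("pics/s4.png",cv2.resize(cv2.imread("pics/side4.png")[130:260,160:400],None,fx=3.3,fy=3.3,interpolation=cv2.INTER_CUBIC))
E
```

```text
near False 38.41 [ 0.6451 -0.1873  0.0301] open 0.0497 F [-0.4 -0.5 -1.2]
down True 38.99 [ 0.6447 -0.1871  0.0177] open 0.0494 F [ 0.4 -0.9  3.2]
open 39.3 [ 0.6433 -0.1865  0.0162] open 0.0658 F [ 0.4 -0.3  0.3]
away 44.18 [0.35 0.45 0.25] open 0.0658 F [ 0.2 -1.4 -0.5]
cell (array([620.1,  98.2]), 65.1, 40.2, 85.1, 475) [28.7 37.3]
rb (array([ 647. , -158.8]), 49.2, 24.3, 1.5, 228) [51.6 65.6]
mid (array([ 646.5, -186.8]), 49.0, 28.4, -3.1, 246) [51.3 65.7]
lefts (array([ 648.1, -228.6]), 50.5, 48.6, 1.1, 471) [51.8 65.8]
low (array([ 420.6, -168.4]), 61.2, 59.1, -45.7, 617) [33.  34.5]
bk (array([629.3, 194.2]), 34.8, 33.9, 46.6, 176) [44.6 51.5]
jar (array([ 645.7, -102.7]), 45.5, 44.0, -45.0, 326) [59.3 60.8]
```

View pics/t4.png

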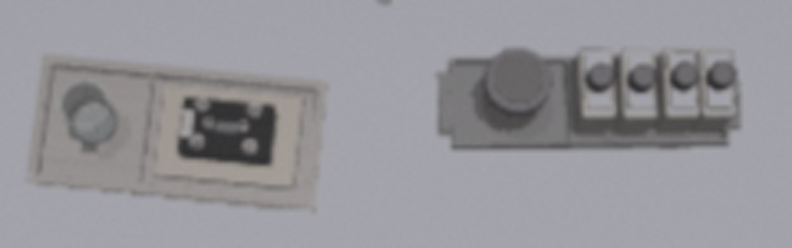

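View pics/s4.png

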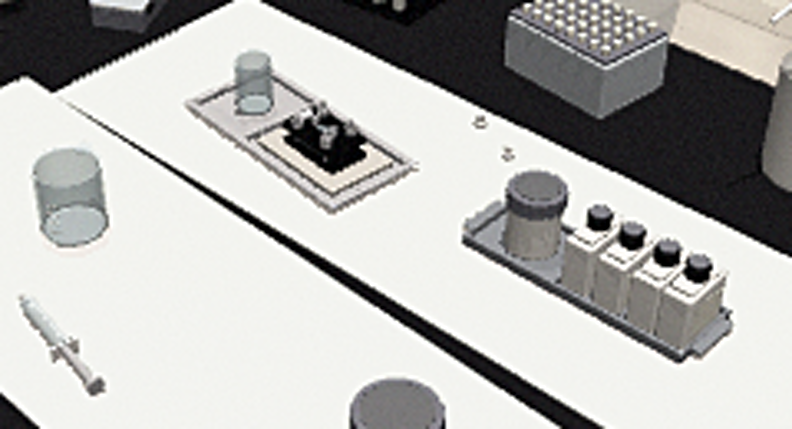

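All four parts are upright in their places. In the crop, the cell is at (228,133) on the pad and the beaker at (95,120) in the bay. The jar is at (517,80), and the fourth bottle's cap at (641,78) is evenly spaced in the gap. The neighbouring bottles have not moved.

```bash
python3 - <<'E'
from plant import *
print(job_done()); print(observe()["time_s"])
E
```

```text
the job is handed in; nothing more can be done
None
the job is handed in; nothing more can be done
```

I placed all four parts and handed the job in at about 44 s of the 109 s allowed. No verdict was reported. I placed them in the order jar, small beaker, cell, loose bottle, lowering each onto its floor or pad with a force limit before letting go.

My last camera checks, after the arm had moved away:

| Part | What the check showed |
|---|---|
| Cell | Flat on the pad, within about 1 mm of its centre and 1° of the tray's direction |
| Small beaker | Upright on the bay floor, within about 1 mm of the bay's centre |
| Tall jar | Upright on the floor of its bay, within about 1 mm of the target |
| Loose bottle | Upright and seated, about 1 mm from the middle of the gap |
| Bottles beside the gap | Moved less than 1 mm |
| Low jar | Moved less than 1 mm |
| Large beaker | Still standing in its place in the last side picture; I did not re-measure it |

- **Camera disagreement:** the two cameras differed by about 4 mm in x. I used the value midway between them, and the jar's measured position after placing agreed with that to about 1 mm.
- **Gap bottle outline:** the last outline measured for the bottle in the gap was 28 mm wide and turned −3°, against a true thickness of 24 mm. I put this down to the outline picking up edge points from the neighbouring bottles. The pictures show the bottle straight and evenly spaced.

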